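Load a chamber slide into the corner of a microscope slide holder

ROBOT

A 7-joint arm with a two-finger parallel gripper is mounted at the origin on a cart in front of the work surface, level with it; the furniture and walls round the work are solid. World frame = base frame: x ahead of the robot, y to its left, z up, the work surface at z = 0. Lengths are in m, angles in rad, forces in N, time in s.
With the tool pointing down it reaches from about 0.425 to 0.95 m from the base axis. Payload 16.7 kg.
Tool frame: the origin (TCP) lies midway between the tips of the shut fingers; the grasp point (between the pads) lies 19 mm behind it; z points along the fingers, y is the line along which they close (so a half turn about z gives the same grasp; the last joint's range is limited). The gripper opens to 94 mm and grips with 3 to 60 N. Pads are 16 mm wide; open, the fingers measure 119 mm over their backs; the gripper's body (75 mm by 177 mm) begins 78 mm behind the grasp point.
Start: joints at [-0.91, 0.426, 0.074, 1.606, -0.034, 1.111, -0.067], TCP at [0.489, 0.465, 0.185] pointing down, gripper open.
Joint ranges: [-2.85, 2.85], [-0.5, 2.14], [-1.23, 1.37], [0.21, 2.46], [-1.02, 4.16], [0.16, 2.05], [-2.73, 2.73]. Speed limits (rad/s): [1.89, 1.89, 2.39, 2.39, 3.01, 3.01, 3.01].

INTERFACE

Orientations are given as a unit quaternion [w, x, y, z].
In Python, from workcell import ctrl, hand, planner, readout, grab_frame, camera_info, ticket gives the robot as it stands. Calls block until the motion is done:
- ctrl.goto(position, orientation): joint-space move of the TCP to a pose.
- ctrl.move_linear(position, rot=None, velocity=0.15): straight line of the TCP; rot=None keeps the orientation; velocity is the mean speed in m/s.
- ctrl.goto_joints(angles): joint-space move.
- hand.set_gripper(opening, newtons=None): finger opening in m; newtons is the grip in N (None keeps the last); returns when the fingers have stopped.
- ctrl.sleep(seconds).
- planner.inverse_kinematics(position, orientation): joint angles nearest the present ones, or None.
- readout.observe(): the state.
- grab_frame(name): name is "scene" or "top" or "wrist"; returns (picture, depth): 420x560x3 uint8, blue, green, red; 420x560 float32, m along the optical axis (not along the pixel's ray), 0 where there is no reading.
- camera_info(name): a dict with "camera_matrix" (3x3 intrinsics, pixels), "T" (4x4, takes a point from camera to world coordinates); the wrist camera has in their place "hand_eye" (4x4, takes a point from camera to tool coordinates, whose origin is the TCP and whose axes are the flange's). Camera axes: x right, y down, z forward; pixel columns grow to the right and rows downward; lengths in m; the calibration is good to about 2 mm. A picture is of the moment at which its call begins: read the wrist's pose just before it. camera_info takes no time and is no camera call.
A pose or a line that the arm cannot do raises ctrl.PlanningError and nothing moves.
- ticket.hand_in(): hands the job in; it is judged then, once.
The state is a dict: "clock": time; "q": joint angles; "qvel": joint speeds; "effort": joint torques, N m; "ee_pos": TCP position; "tool_rot": TCP orientation; "ft_force": force on the tool from outside, world axes, zero at the start; "torque": the same for the moment, N m; "opening": finger opening in m; "grasp_force": force on a finger pad.
Only numpy, scipy, OpenCV 4.12 (cv2) and the standard library are available. Lean on these libraries where they do the work, as an engineer would, in place of code of your own. Each camera call takes 0.05 s, during which the arm holds its last target. There are 200 camera calls.

TASK

Load the small white chamber slide into the slide holder of the dark grey stage plate by pushing it with the fingertips: press it back until its long side lies flat against the long back rail, then slide it left along the rail, keeping it against the rail, past the sprung finger and fully home into the corner against the end stop. Never pick the slide up or tip it, and leave the vial and the tweezers where they are.

Things in the scene. Friction and masses are not known exactly. Their poses are not given: they have to be found in the camera images.
- stage_plate: Dark grey microscope stage plate lying on four feet on the bench; it does not move. 140 mm (its x) by 250 mm (its y), flat deck top 16 mm above the origin; origin at the centre of its underside. Its +x points away from the robot, its +y to the robot's left (turned at most 0.3 rad). A 15 x 54 mm slit passes through the deck under the home place; the slide bridges it.
- rail_mid (a point): Point on the front face of the long steel back rail, at deck height: x = +47, y = 0, z = +16 mm in the plate's frame. The rail runs along the plate's y from -109 to +113 mm, is 10 mm thick and 7 mm high. Axes as the plate's.
- corner (a point): Inner corner of rail and end stop at deck height: x = +47, y = +105, z = +16 mm in the plate's frame. The steel end stop stands across the left end of the rail, its face at y = +105 mm, from x = +15 to +57 mm, 8 mm thick, 7 mm high. Axes as the plate's.
- home (a point): Where the centre of the slide's underside lies when it is fully home in the corner: x = +34, y = +67, z = +16 mm in the plate's frame; the slide's axes are then parallel to the plate's.
- chamber_slide: Loose white chamber slide (glass-bottomed slide with 2 x 4 open wells, a solid block to push on), 26 mm (its x) by 76 mm (its y) by 11 mm high, 40 g; origin at the centre of its underside. Starts flat on the deck, off the rail and to the right of the corner, turned by up to 0.5 rad from the plate's axes.
- sprung_finger (a joint): Steel sprung finger that turns about an upright pivot. 0 = at rest, its nose 3 mm inside the lane that the 26 mm wide slide takes along the rail; it grows (rad) as the nose is pushed away from the rail, about 0.07 with the slide home. The bar slants toward the corner, so a slide pushed left along the rail bends it aside (3 to 8 N along the rail); it then presses about 2 N toward the rail.
- finger_pivot (a point): Pivot of the sprung finger at deck height: x = +8, y = +56, z = +16 mm in the plate's frame. Boss 12 mm across (washer 17 mm), 12.5 mm high. From it a round steel bar 6 mm thick runs 40 mm to the nose, 3.5 to 9.5 mm above the deck.
- finger_nose (a point): Centre of the finger's round nose (6 mm across), at rest at x = +21, y = +94, z = +22.5 mm in the plate's frame.
- vial: Bystander: clear vial with screw cap, 26 mm across, 62 mm tall, standing on the bench to the right of the plate; origin at the centre of its underside.
- tweezers: Bystander: steel tweezers lying on the bench in front of the plate, 126 mm long, 18 mm wide, 12 mm high; origin at the centre of the underside.

How it is judged:
By the outcome, as a careful person would: the job done as asked, in the order asked, and still so for the second after the job is handed in, with the robot touching nothing.
It also fails if it takes over 45 s, if anything falls off the work surface, if the arm or the gripper's body presses on something with over 40 N, if the wrist force passes 120 N, or if a joint passes its speed limit or range.

## Working session

There is one attempt and no reset: what is moved stays moved. The work goes in short steps, each a Python script; the robot and the scene stay as the last script left them, time stands still between calls to the robot, and variables do not carry over. Pictures are saved under pics/ and viewed, at most 10 in all, crops included, and the job is handed in when it is done.

```bash
ls; mkdir -p pics
python3 - <<'E'
from workcell import *
import cv2,numpy as np
o=readout.observe();print(o)
for n in ["top","scene"]:
    p,d=grab_frame(n);cv2.imwrite(f"pics/{n}0.png",p);np.save(f"pics/{n}0.npy",d);print(n,camera_info(n))
print(camera_info("wrist"))
E
```

```text
pics
{'clock': 0.0, 'q': array([-0.91048947,  0.42673966,  0.07387094,  1.60657683, -0.03407793,
        1.11081482, -0.06710984]), 'qvel': array([6.05065697e-04, 2.61367008e-04, 7.68193331e-04, 8.53378025e-04,
       1.23452938e-03, 1.99805120e-04, 4.88859277e-05]), 'effort': array([-2.41719681e-03, -9.35815430e+01,  3.66504997e+00, -4.54203486e+01,
       -4.90858743e-02,  1.99310516e-02,  1.42703989e-04]), 'ee_pos': array([0.48851144, 0.46515451, 0.18458446]), 'tool_rot': array([-1.94340068e-04,  3.93952445e-01,  9.19130601e-01, -6.09285756e-04]), 'ft_force': array([-0.03118026,  0.3111923 , -0.07051729]), 'torque': array([0.03833836, 0.01138424, 0.00259481]), 'grasp_force': 0.0, 'opening': 0.09412553952400042}
top {'camera_matrix': array([[497.92589237,   0.        , 273.9943982 ],
       [  0.        , 497.92589237, 210.64561659],
       [  0.        ,   0.        ,   1.        ]]), 'T': array([[ 0.01469852, -0.99473954,  0.1013765 ,  0.42873596],
       [-0.99937836, -0.01786453, -0.03039334,  0.19860312],
       [ 0.0320445 , -0.10086675, -0.99438375,  0.97418582],
       [ 0.
[... 308 characters left out ...]
86389788,  0.38933448, -0.31952953,  0.45395721],
       [ 0.01570818, -0.61327081, -0.78971651,  0.72326727],
       [ 0.        ,  0.        ,  0.        ,  1.        ]])}
{'camera_matrix': array([[318.88421328,   0.        , 274.36298617],
       [  0.        , 318.88421328, 208.88866065],
       [  0.        ,   0.        ,   1.        ]]), 'hand_eye': array([[ 4.64741269e-04, -9.68121345e-01, -2.50481229e-01,
         7.32401114e-02],
       [ 9.99999560e-01,  6.54081193e-04, -6.72660784e-04,
         9.02728177e-04],
       [ 8.15052324e-04, -2.50480806e-01,  9.68121223e-01,
        -1.99152191e-01],
       [ 0.00000000e+00,  0.00000000e+00,  0.00000000e+00,
         1.00000000e+00]])}
```

View pics/top0.png

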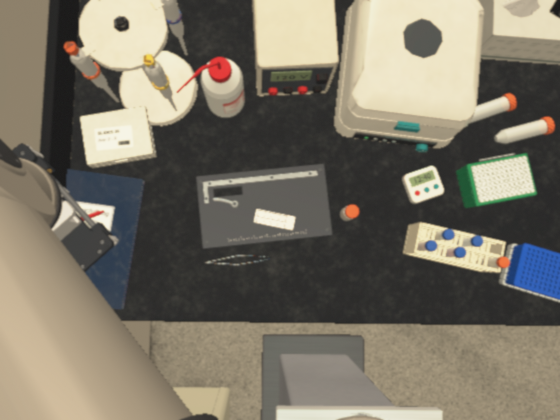

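```bash
cat > h.py <<'E'
from workcell import *
import cv2,numpy as np
from scipy.spatial.transform import Rotation as R
def quat(Rm): q=R.from_matrix(Rm).as_quat(); return q[[3,0,1,2]]
def mat(q): return R.from_quat(np.asarray(q)[[1,2,3,0]]).as_matrix()
def toolT():
    o=readout.observe();T=np.eye(4);T[:3,:3]=mat(o["tool_rot"]);T[:3,3]=o["ee_pos"];return T
def down(yaw): # tool y along world dir yaw+90deg (plate +y) ; tool z down
    x=np.array([-np.cos(yaw),-np.sin(yaw),0]);z=np.array([0,0,-1.]);return np.c_[x,np.cross(z,x),z]
def hit(K,T,px,z): # pixel -> world on plane z
    r=np.c_[np.atleast_2d(px),np.ones(len(np.atleast_2d(px)))]@np.linalg.inv(K).T@T[:3,:3].T
    o=T[:3,3];return o+r*((z-o[2])/r[:,2])[:,None]
def cloud(K,T,d):
    v,u=np.mgrid[:d.shape[0],:d.shape[1]];c=np.stack([(u-K[0,2])/K[0,0]*d,(v-K[1,2])/K[1,1]*d,d],-1)
    return c@T[:3,:3].T+T[:3,3]
E
python3 - <<'E'
from h import *
i=camera_info("top");K,T=i["camera_matrix"],i["T"]
P=cloud(K,T,np.load("pics/top0.npy"))
for n,(u,v) in dict(deck=(240,235),deck2=(310,200),bench=(170,200),slide=(274,219),rail=(260,179)).items(): print(n,P[v-1:v+2,u-1:u+2].reshape(-1,3).mean(0).round(4))
print(hit(K,T,[(203,185),(317,173),(274,219),(198,182),(324,165),(332,238),(203,248)],.02).round(3))
for s in (0,1):
  for yaw in (0.0,np.pi): print(planner.inverse_kinematics([.42+.05*s,.2,.3],quat(down(yaw))), planner.inverse_kinematics([.52,.2,.2],quat(down(yaw))))
E
```

```text
deck [0.4783 0.234  0.0147]
deck2 [0.535  0.1108 0.122 ]
bench [0.5326 0.3536 0.1067]
slide [0.5099 0.1692 0.0197]
rail [0.5869 0.1975 0.0216]
[[0.573 0.307 0.02 ]
 [0.601 0.087 0.02 ]
 [0.51  0.169 0.02 ]
 [0.579 0.317 0.02 ]
 [0.617 0.073 0.02 ]
 [0.475 0.057 0.02 ]
 [0.452 0.304 0.02 ]]
[-6.10710158e-01 -1.67601594e-02  2.73585346e-02  1.90228988e+00
  4.82138856e-04  1.25605669e+00  9.87291608e-01] [-0.49310182  0.22124515  0.0120934   1.85616745 -0.00303496  1.06419766
  1.09096574]
[-1.0695499  -0.04566205  0.47549952  1.92358472  0.02195862  1.25868081
 -2.1720149 ] [-0.98405339  0.24482034  0.59789513  1.88316963 -0.15703837  1.06009024
 -1.89371683]
[-0.56094425  0.06557826  0.03439443  1.81783038 -0.00236822  1.25822351
  1.04490088] [-0.49310182  0.22124515  0.0120934   1.85616745 -0.00303496  1.06419766
  1.09096574]
[-1.03264851  0.05230245  0.53350628  1.84122003 -0.02796929  1.25544343
 -2.06186079] [-0.98405339  0.24482034  0.59789513  1.88316963 -0.15703837  1.06009024
 -1.89371683]
```

Run:
```python
from h import *
hand.set_gripper(0.0)
ctrl.goto([.44,.245,.16],quat(down(.127)))
T=toolT();p,d=grab_frame("wrist");i=camera_info("wrist")
np.savez("w1.npz",T=T@i["hand_eye"],d=d,p=p);print(T.round(4),readout.observe()["clock"])
cv2.imwrite("pics/w1.png",p);P=cloud(i["camera_matrix"],T@i["hand_eye"],d);np.save("P1.npy",P)
```

```text
[[-9.921e-01 -1.256e-01  5.000e-04  4.404e-01]
 [-1.256e-01  9.921e-01  6.000e-04  2.458e-01]
 [-6.000e-04  5.000e-04 -1.000e+00  1.603e-01]
 [ 0.000e+00  0.000e+00  0.000e+00  1.000e+00]] 2.6417
```

View pics/w1.png

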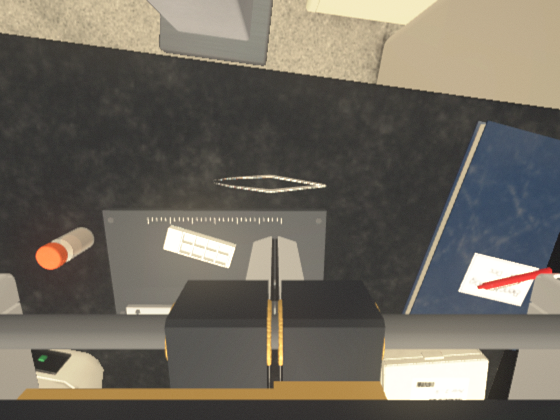

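Run:
```python
from h import *
ctrl.goto([.60,.20,.15],quat(down(.127)))
T=toolT();p,d=grab_frame("wrist");i=camera_info("wrist")
np.savez("w2.npz",T=T@i["hand_eye"],d=d,p=p,K=i["camera_matrix"]);print(T.round(4),readout.observe()["clock"])
c=p[40:310,95:455];cv2.imwrite("pics/w2.png",cv2.resize(c,None,fx=2.2,fy=2.2,interpolation=cv2.INTER_CUBIC))
```

```text
[[-9.920e-01 -1.266e-01 -1.000e-03  6.000e-01]
 [-1.266e-01  9.920e-01 -2.000e-04  2.004e-01]
 [ 1.000e-03 -1.000e-04 -1.000e+00  1.493e-01]
 [ 0.000e+00  0.000e+00  0.000e+00  1.000e+00]] 3.4
```

View pics/w2.png

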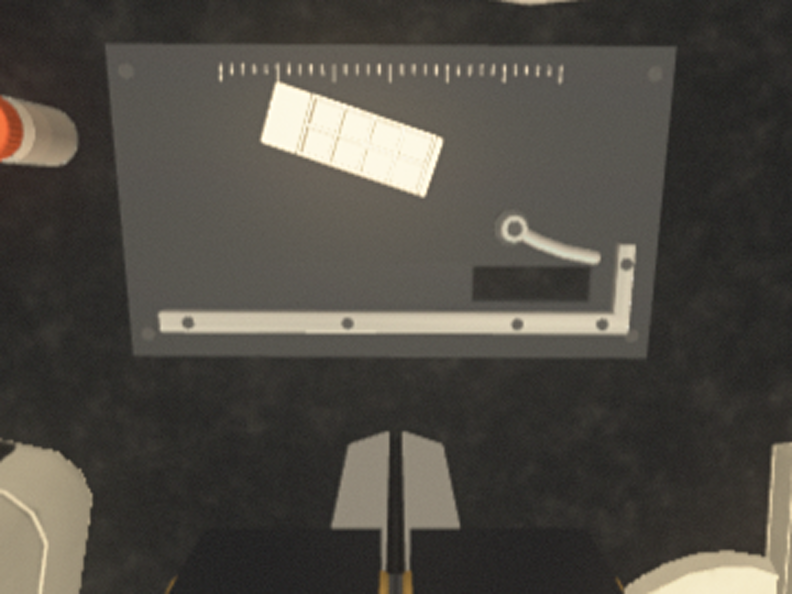

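```bash
cat > fit.py <<'E'
from h import *
from scipy.optimize import least_squares
def proj(K,T,X):
    c=(X-T[:3,3])@T[:3,:3];q=c@K.T;return q[:,:2]/q[:,2:]
def place(x,y,yaw,z,pts): 
    p=np.array(pts,float)/1000;c,s=np.cos(yaw),np.sin(yaw)
    return np.c_[x+c*p[:,0]-s*p[:,1],y+s*p[:,0]+c*p[:,1],z+p[:,2]]
E
python3 - <<'E'
from fit import *
w=np.load("w2.npz");K,T=w["K"],w["T"]
f=lambda a:np.array(a)/2.2+[95-.27,40-.27]
pl=f([(107,44),(676,47),(646,357),(134,356),(160,311),(615,311),(616,244)])
pts=[(-70,-125,16),(-70,125,16),(70,125,16),(70,-125,16),(47,-109,23),(47,105,23),(15,105,23)]
for zfix in (None,0,.004):
    g=lambda p:(proj(K,T,place(p[0],p[1],p[2],p[3] if zfix is None else zfix,pts))-pl).ravel()
    r=least_squares(g,[.53,.19,.127,.0]);print(zfix,r.x.round(4),r.fun.reshape(-1,2).round(1).tolist())
P=cloud(K,T,w["d"])
for n,c in dict(deck=(380,230),deck2=(200,230),bench=(60,300),slide=(350,140)).items():
    u,v=f(c).astype(int);print(n,P[v-2:v+3,u-2:u+3].reshape(-1,3).mean(0).round(4))
# slide: mask white, minAreaRect
p=w["p"];m=(p.min(2)>150).astype(np.uint8);n,l,st,ce=cv2.connectedComponentsWithStats(m)
u,v=f((350,140)).astype(int);k=l[v,u];print(st[k],ce[k])
cn=max(cv2.findContours((l==k).astype(np.uint8),0,cv2.CHAIN_APPROX_NONE)[0],key=len);b=cv2.boxPoints(cv2.minAreaRect(cn));print(b)
X=hit(K,T,b,.027);print(X.round(4),np.linalg.norm(np.diff(X,axis=0),axis=1))
E
```

```text
None [ 0.5364  0.1912  0.124  -0.0019] [[-0.2, 0.3], [-0.3, -0.2], [-0.0, -0.1], [0.4, -0.4], [-0.3, -0.0], [-0.8, 0.7], [1.3, -0.2]]
0 [0.5364 0.1911 0.1241 0.    ] [[-1.0, -0.1], [0.4, -0.6], [0.5, 0.2], [-0.2, -0.1], [-1.0, 0.3], [-0.4, 0.9], [1.8, -0.1]]
0.004 [0.5363 0.1909 0.1243 0.    ] [[-2.9, -1.0], [1.8, -1.5], [1.7, 1.1], [-1.7, 0.8], [-2.4, 0.9], [0.7, 1.5], [2.9, 0.2]]
deck [0.5455 0.187  0.029 ]
deck2 [0.5569 0.1036 0.0159]
bench [ 6.017e-01  3.240e-02 -6.000e-04]
slide [0.5086 0.1686 0.0208]
[ 214   77   82   53 2282] [254.15644172 102.9456617 ]
[[211.40001 103.8    ]
 [220.50002  76.5    ]
 [296.40002 101.8    ]
 [287.3     129.1    ]]
[[0.5148 0.1296 0.027 ]
 [0.4893 0.1361 0.027 ]
 [0.5026 0.2102 0.027 ]
 [0.5289 0.2051 0.027 ]] [0.02632409 0.07527199 0.02675554]
```

```bash
cat >> h.py <<'E'
PX,PY,PA=.5364,.1911,.1241
C,S=np.cos(PA),np.sin(PA)
def W(x,y,z): x,y=x/1e3,y/1e3; return [PX+C*x-S*y,PY+S*x+C*y,z/1e3]
def loc():
    o=readout.observe();d=o["ee_pos"][:2]-[PX,PY];f=o["ft_force"]
    return np.array([C*d[0]+S*d[1],-S*d[0]+C*d[1],o["ee_pos"][2]])*1e3,np.array([C*f[0]+S*f[1],-S*f[0]+C*f[1],f[2]]),o["clock"]
def lin(x,y,z,v=.15): ctrl.move_linear(W(x,y,z),velocity=v)
Q=quat(down(PA))
def snap(n,crop=(40,310,95,455),s=2.2):
    T=toolT();p,d=grab_frame("wrist");i=camera_info("wrist")
    np.savez(n+".npz",T=T@i["hand_eye"],d=d,p=p,K=i["camera_matrix"])
    a,b,c,e=crop;cv2.imwrite(f"pics/{n}.png",cv2.resize(p[a:b,c:e],None,fx=s,fy=s,interpolation=cv2.INTER_CUBIC))
def pr(*a): 
    p,f,t=loc();print(*a,p.round(2),f.round(2),round(t,2))
E
python3 - <<'E'
from h import *
ctrl.goto(W(-72,-17,90),Q)
hand.set_gripper(.05)
lin(-72,-17,19.7,.12);pr("down");f0=loc()[1]
lin(-30,-17,19.7,.04);pr()
lin(6,-17,19.7,.035);pr()
x=6
while x<18:
    x+=1;lin(x,-17,19.7,.02);p,f,t=loc();print(x,p.round(2),(f-f0).round(2))
    if (f-f0)[0]<-4: break
pr(readout.observe()["opening"])
E
```

```text
down [-71.71 -16.95  20.08] [-0.54 -0.49  1.04] 5.68
[-30.24 -17.01  19.7 ] [0.02 0.3  0.93] 6.88
[  5.8  -16.98  19.71] [ 0.6  -0.04  0.15] 8.06
7 [  6.99 -16.99  19.73] [ 0.44  0.31 -1.52]
8 [  8.07 -17.02  19.72] [ 0.7   1.65 -1.08]
9 [  9.08 -17.    19.71] [ 0.08  0.54 -0.56]
10 [ 10.04 -17.    19.68] [ 0.21 -0.04 -0.93]
11 [ 11.06 -17.03  19.71] [ 0.08  1.05 -0.34]
12 [ 12.08 -16.98  19.7 ] [ 0.83  0.68 -0.48]
13 [ 13.07 -16.96  19.71] [-0.2  0.7 -1.6]
14 [ 14.08 -16.98  19.71] [ 1.21  0.4  -1.32]
15 [ 15.06 -17.01  19.68] [-0.39  0.67 -1.52]
16 [ 16.07 -17.01  19.71] [ 0.43 -0.37 -0.82]
17 [ 17.04 -17.01  19.7 ] [ 0.56 -0.45 -1.25]
18 [ 18.07 -16.98  19.71] [ 0.59  0.09 -1.36]
0.04976015749135233 [ 18.07 -16.98  19.71] [ 0.05 -0.4  -0.32] 11.06
```

Run:
```python
from h import *
snap("w3",(60,330,95,455))
```

```text
(no output)
```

View pics/w3.png

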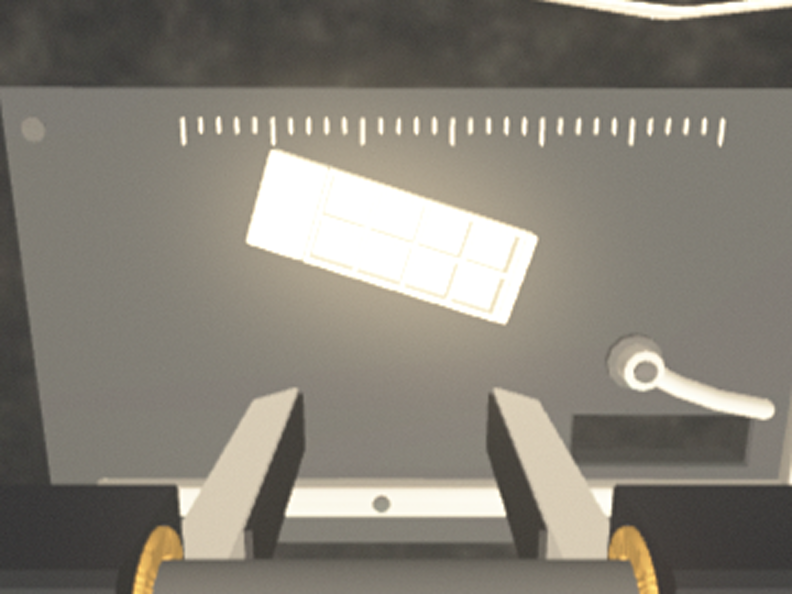

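Run:
```python
from fit import *
for n,o,pp in (("w3",(60,95),[(285,397),(275,398),(265,402),(240,440),(503,397),(512,398),(300,400),(490,400)]),("w2",(40,95),[(380,440),(375,445),(412,440),(360,480)])):
    w=np.load(n+".npz");K,T=w["K"],w["T"];P=cloud(K,T,w["d"])
    for a in pp:
        u,v=int(a[0]/2.2+o[1]),int(a[1]/2.2+o[0]);q=P[v,u];print(n,a,w["d"][v,u].round(4),q.round(4))
    q=P; 
w=np.load("w3.npz");d=w["d"];print(np.round(d[234:262:2,196:240:3],3))
print(readout.observe())
```

```text
w3 (285, 397) 0.181 [0.55   0.1479 0.048 ]
w3 (275, 398) 0.1825 [0.5508 0.1454 0.0466]
w3 (265, 402) 0.1796 [0.5512 0.1432 0.0497]
w3 (240, 440) 0.156 [0.5516 0.1422 0.0741]
w3 (503, 397) 0.182 [0.5434 0.2038 0.047 ]
w3 (512, 398) 0.1829 [0.5433 0.2063 0.0463]
w3 (300, 400) 0.1844 [0.5513 0.1516 0.0449]
w3 (490, 400) 0.1879 [0.5462 0.2015 0.0417]
w2 (380, 440) 0.1832 [0.5908 0.196  0.1754]
w2 (375, 445) 0.1795 [0.5913 0.195  0.1793]
w2 (412, 440) 0.1849 [0.5903 0.2047 0.1738]
w2 (360, 480) 0.1581 [0.5919 0.1922 0.2015]
[[0.214 0.215 0.214 0.213 0.214 0.214 0.215 0.215 0.214 0.215 0.214 0.214
  0.213 0.215 0.215]
 [0.214 0.214 0.215 0.215 0.216 0.214 0.214 0.215 0.215 0.215 0.215 0.19
  0.217 0.215 0.215]
 [0.215 0.215 0.213 0.215 0.215 0.215 0.215 0.215 0.186 0.185 0.186 0.186
  0.19  0.215 0.215]
 [0.216 0.215 0.215 0.216 0.215 0.215 0.183 0.182 0.182 0.183 0.181 0.185
  0.187 0.215 0.216]
 [0.216 0.216 0.215 0.215 0.215 0.179 0.179 0.178 0.179 0.179 0.18  0.184
  0.189 0.217 0.216]
 [0.217 0.216 0.217 0.215 0.177 0.177 0.177 0.177 0.176 0.175 0.176 0.181
  0.187 0.217 0.215]
 [0.21
[... 759 characters left out ...]
ock': 11.1083, 'q': array([-0.43491195,  0.47767901,  0.02209484,  1.94548283, -0.01543846,
        0.71858769,  1.29121401]), 'qvel': array([ 0.00146412, -0.00091259,  0.00050568,  0.00235439,  0.00022608,
        0.00051018,  0.00029825]), 'effort': array([ 1.44914619e-02, -8.72178483e+01,  2.87890837e+00, -3.34113979e+01,
        1.09005481e-02,  7.47025525e-02,  3.21074956e-03]), 'ee_pos': array([0.55638804, 0.17646649, 0.01969181]), 'tool_rot': array([-2.59415621e-07, -6.20031254e-02,  9.98075955e-01,  3.36044427e-06]), 'ft_force': array([ 0.3041835 ,  0.32451252, -0.45257042]), 'torque': array([ 0.12508591,  0.01976378, -0.06234395]), 'grasp_force': 0.0, 'opening': 0.04967146274129967}
```

Run:
```python
from h import *
p,d=grab_frame("scene");cv2.imwrite("pics/s1.png",cv2.resize(p[120:390,100:460],None,fx=2.2,fy=2.2,interpolation=cv2.INTER_CUBIC))
```

```text
(no output)
```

View pics/s1.png

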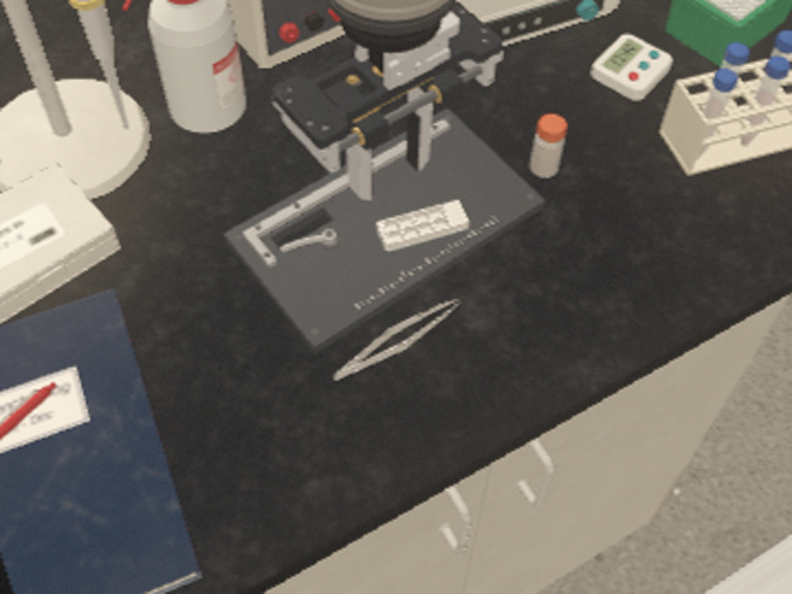

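The slide has not moved. The scene view shows it at crop (423,225), with the fingertips hovering well above the deck. The wrist depth puts the real tips about 23 mm behind the reported TCP, so I'll find the deck by touch here, where it is open, and then redo the push.

Run:
```python
from h import *
lin(18,-17,3,.06);ctrl.sleep(.1);f0=loc()[1];z=3
while z>-12:
    z-=1;lin(18,-17,z,.02);p,f,t=loc()
    if (f-f0)[2]>3: break
print(z,p,f-f0)
ctrl.sleep(.1);pr("touch")
lin(18,-17,z+5,.05);ctrl.sleep(.1);pr("up")
```

```text
-4 [ 18.12766994 -16.97240704  -3.86910545] [-0.55103311 -0.18329949  4.65054536]
touch [ 18.13 -16.96  -3.86] [-0.21 -0.38  4.52] 13.53
up [ 17.99 -16.99   1.02] [-0.86 -0.22 -0.06] 13.88
```

Run:
```python
from h import *
Z=.5
lin(18,-17,25,.2);lin(-68,-17,25,.2);lin(-68,-17,Z,.1);ctrl.sleep(.1);pr("down");f0=loc()[1]
lin(-30,-17,Z,.04);pr();lin(8,-17,Z,.04);pr()
x=8
while x<18:
    x+=1;lin(x,-17,Z,.02);p,f,t=loc();print(x,p.round(2),(f-f0).round(2))
    if (f-f0)[0]<-4: break
pr();snap("w4",(60,330,95,455))
```

```text
down [-67.59 -16.97   0.72] [-0.71  0.38  1.22] 15.22
[-30.18 -17.02   0.49] [-0.5  -0.29  0.09] 16.32
[  7.8  -16.98   0.46] [0.1  0.3  0.02] 17.43
9 [  8.98 -16.99   0.53] [ 1.   -0.65 -1.23]
10 [ 10.05 -17.     0.5 ] [ 0.2   0.22 -1.33]
11 [ 11.09 -16.99   0.49] [ 1.06  0.56 -1.83]
12 [ 11.41 -17.01   0.36] [-2.8   0.82  1.44]
13 [ 11.47 -17.02   0.23] [-9.16 -0.47  5.64]
[ 11.47 -17.02   0.23] [-9.87 -0.09  6.86] 18.68
```

View pics/w4.png

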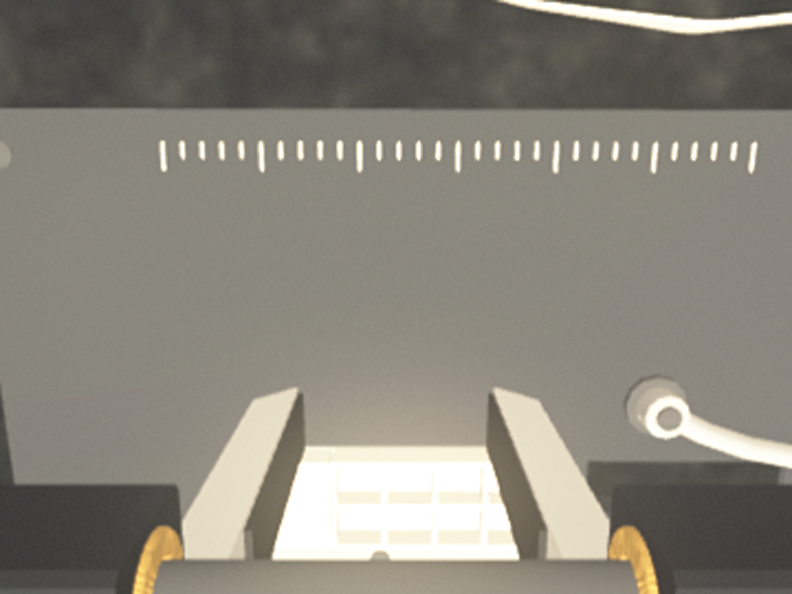

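Run:
```python
from h import *
Z=.5
lin(4,-17,Z,.05);lin(4,-17,30,.15);hand.set_gripper(0)
ctrl.goto(W(28,-86,30),Q);lin(28,-86,Z+.5,.1);ctrl.sleep(.1);pr("down");f0=loc()[1]
xs=lambda y:28+3*(y+86)/100
for y in (-40,-25,-10,-5,0,4,8): lin(xs(y),y,Z+.5,.045);p,f,t=loc();print(p.round(2),(f-f0).round(2),round(t,2))
while y<22:
    y+=1;lin(xs(y),y,Z+.5,.02);p,f,t=loc();print(p.round(2),(f-f0).round(2))
    if (f-f0)[1]<-14: break
pr()
```

```text
down [ 28.24 -85.58   1.44] [ 0.03 -0.11  0.5 ] 21.21
[ 29.71 -39.99   1.09] [-0.16  0.    0.18] 22.38
[ 29.97 -24.51   1.04] [ 0.14 -0.13  0.29] 22.87
[30.29 -9.65  0.99] [ 0.29  0.13 -1.07] 23.35
[30.47 -4.79  1.03] [-0.35 -0.09 -0.26] 23.61
[30.55  0.36  0.99] [-1.25  0.08 -0.01] 23.87
[30.68  4.41  0.99] [-0.27  0.01  0.96] 24.12
[30.8   8.45  1.01] [ 1.08 -1.42  0.42] 24.37
[30.82  9.02  0.99] [-1.06 -0.79 -0.07]
[30.82  9.91  0.96] [-1.72 -2.21 -0.18]
[30.85 11.03  0.99] [-0.84 -1.85 -0.22]
[30.87 12.05  0.97] [-1.   -2.36 -0.17]
[30.91 13.11  0.98] [-1.52 -2.6   0.73]
[30.97 14.08  1.  ] [-1.61 -3.11 -0.59]
[30.98 15.06  0.97] [-1.83 -2.76  0.  ]
[31.06 16.08  1.01] [-2.06 -2.97  0.41]
[31.06 17.06  0.99] [-1.74 -3.13  1.48]
[31.07 18.08  0.99] [-2.68 -3.09  0.17]
[31.13 19.07  1.  ] [-1.5  -3.56  0.44]
[31.12 19.31  0.95] [-2.21 -5.89  1.32]
[31.07 19.45  0.92] [ -2.49 -10.96   2.45]
[31.06 19.6   0.88] [ -3.19 -13.04   3.25]
[31.06 19.6   0.88] [ -3.16 -13.16   3.74] 27.87
```

Run:
```python
from h import *
lin(31,8,1,.05);lin(31,8,40,.15)
ctrl.goto(W(62,60,105),Q);ctrl.sleep(.2);pr();snap("w5",(100,300,160,420),3)
```

```text
[ 61.13  58.95 103.72] [ 0.36 -0.49  1.14] 29.36
```

View pics/w5.png

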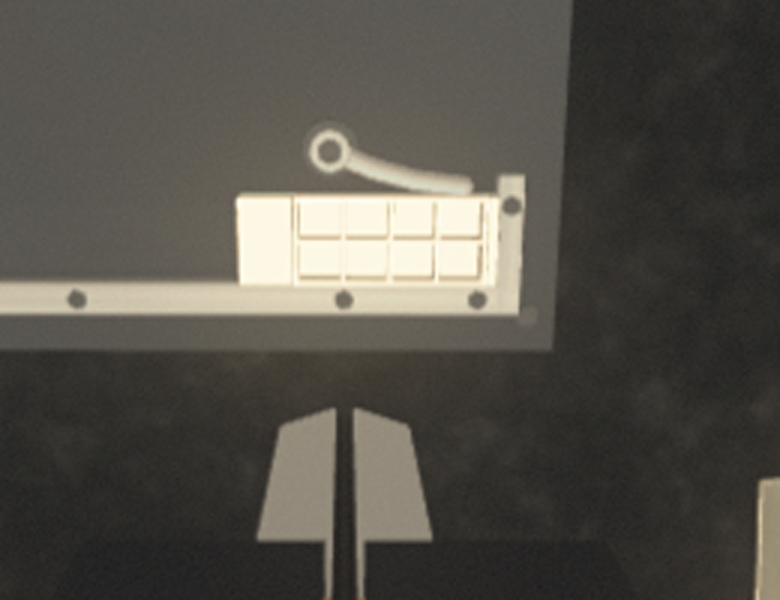

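The slide (crop 238–497 by 193–284) lies flat on the rail with its left end against the stop at x≈498. The sprung finger rests on its front face at (465,186), and the gripper is clear.

```bash
python3 -c "
from workcell import *
print(ticket.hand_in())"
```

```text
the job is handed in; nothing more can be done
None
```

The slide is fully home in the corner, flat against the rail and the end stop with the sprung finger holding it. I handed the job in at about 29 s on the robot clock; the first press passed above the slide because the real fingertips sit about 20 mm behind the reported TCP, so I found the deck by touch and repeated it.

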